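Bring the glued heel to the stop of the heel jig

TASK

Push the blue carrier disc along the L-shaped slot of the heel jig: to the corner first, then round it and along the other leg until it is fully home at the end by the steel stop. Push only the blue disc with your fingers and never lift or tip it; the burgundy heel on it is freshly glued and must not be touched. Leave the spare heel, the tools, and everything else on the bench where they are.

Things in the scene. Friction and masses are not known exactly. Their poses are not given: they have to be found in the camera images.
- jig: Heel jig: plywood board 320 (x) by 300 (y) mm, fixed to the bench, top face 24 mm above the bench. Origin: centre of its underside, axes along its edges, z up, turned up to 0.45 rad either way. In its top an L-shaped slot, 18 mm wide, 16 mm deep, black floor: first leg along +y at x = -45 mm (wall at y = -74) to the corner, second leg along +x at y = +45 mm; the inner corner is rounded (8 mm).
- corner (a point): Middle of the slot's corner, at jig x = -45, y = +45 mm, on the board's top face. The walls beyond it stand 9 mm off, so the carrier's pin has about 2 mm of play around it.
- slot_end (a point): Where the carrier's centre is when home at the end of the second leg, at jig x = +45, y = +45 mm, on the board's top face. Pressed against the slot's end wall the carrier gets about 2 mm farther.
- stop (a point): Middle of the top of the steel stop bar fixed on the board beyond the slot's end: 14 (jig x) by 110 mm (jig y), 30 mm high above the board, with two brass studs 12 mm higher. The pin meets the end wall 4 mm before the disc would meet the bar.
- carrier: Blue plastic disc, 100 mm across, 22 mm thick, loose on the board (top 46 mm above the bench), 0.3 to 0.65 kg with heel. A 14 mm steel pin, 13 mm long, under its centre rides in the slot, starting 80 to 105 mm before the corner in the first leg. Origin: centre of the disc's underside. Turns freely about the pin, slides with plain friction (1 to 6 N) and stays where it is left.
- heel: D-shaped burgundy shoe heel with a black top piece, 48 by 44 mm at the top and 35 mm tall, fixed on the middle of the carrier disc, its top 81 mm above the bench; origin: centre of its underside. Not to be touched.
- spare_heel: Loose spare heel like the other one (48 by 44 by 35 mm, 60 g) standing on the board near the jig's corner at +x, -y. Origin: centre of its underside. Leave it.
- hammer: Shoe hammer, 230 mm long and up to 28 mm high, lying on the bench beside the jig's -y edge, its handle roughly along the jig's x. Origin: near its middle, on the bench.
- nippers: Red-handled nippers, 200 mm long and 16 mm high, lying on the bench beside the jig's +y edge, roughly along the jig's x. Origin: near their middle, on the bench.
- glue_pot: White glue pot with a blue brush cap, 150 by 85 mm and 132 mm high, to the robot's left. Origin: centre of its underside.
- tack_tin: Round brass tin of tacks, 80 mm in diameter and 19 mm high, to the robot's right. Origin: centre of its underside.
There are look-alikes about, which are no part of the job. Leave any pink look-alike of the carrier alone.

How it is judged (in metres and radians):
On the way:
1. the carrier's pin is in the corner of the slot (within 8 mm of its middle) (horizontal distance between carrier and corner below 0.008 m and z of carrier in the frame of jig below 0.028 m), for 0.05 s.
At the end, for the whole second after the job is handed in: The carrier rests flat on the board, its centre within 6 mm of the home point at the end of the second leg, and nothing else has moved more than 15 mm (horizontal distance between carrier and slot_end below 0.006 m and z of carrier in the frame of jig between 0.021 and 0.027 m and angle between carrier's own z axis and vertical below 0.08 rad and linear speed of carrier below 0.01 m/s and not (distance of spare_heel from where it was at the start of the episode above 0.015 m) and not (distance of hammer from where it was at the start of the episode above 0.015 m) and not (distance of nippers from where it was at the start of the episode above 0.015 m) and not (distance of glue_pot from where it was at the start of the episode above 0.015 m) and not (distance of tack_tin from where it was at the start of the episode above 0.015 m)); the robot touches nothing.
It fails at once if the carrier is lifted (more than 6 mm off the board) (z of carrier in the frame of jig above 0.03 m).
It fails at once if the carrier is tipped by more than 0.2 rad (angle between carrier's own z axis and vertical above 0.2 rad).
It fails at once if the glued heel is touched (contact force between any of the fingers, the arm and heel above 0.5 N).
It fails at once if a bystander is moved by more than 15 mm (distance of any of spare_heel, hammer, nippers, glue_pot, tack_tin from where it was at the start of the episode above 0.015 m).
It also fails if it takes over 48 s, if anything falls off the work surface, if the arm or the gripper's body presses on something with over 40 N, if the wrist force passes 120 N, or if a joint passes its speed limit or range.

ROBOT

A 7-joint arm with a two-finger parallel gripper is mounted at the origin on the work surface. World frame = base frame: x ahead of the robot, y to its left, z up, the work surface at z = 0. Lengths are in m, angles in degrees, forces in N, time in s.
With the tool pointing down it reaches from about 0.425 to 0.95 m from the base axis. Payload 16.7 kg.
Tool frame: the origin (TCP) lies at the very end of the fingers, on their centre line; the grasp point (between the pads) lies 19 mm behind it; z points along the fingers, y is the line along which they close (so a half turn about z gives the same grasp; the last joint's range is limited). The gripper opens to 94 mm and grips with 3 to 60 N. Pads are 16 mm wide; open, the fingers measure 119 mm over their backs; the gripper's body (75 mm by 177 mm) begins 78 mm behind the grasp point.
Start: joints at [-76.633, 24.414, 4.234, 92.017, -1.954, 63.644, -3.845], TCP at [0.252, 0.626, 0.205] pointing down, gripper open.
Joint ranges: [-163.25, 163.25], [-28.42, 122.38], [-70.27, 78.77], [12.13, 141.07], [-58.53, 238.53], [9.26, 117.41], [-156.51, 156.51]. Speed limits (degrees/s): [108.29, 108.29, 136.94, 136.94, 172.46, 172.46, 172.46].

INTERFACE

Orientations are given as [roll, pitch, yaw] about the fixed x, y, z axes, in that order (R = Rz(yaw) Ry(pitch) Rx(roll)).
In Python, from plant import status, cams, ctrl gives the robot as it stands. The module is installed in compiled form; this text tells all that it offers.
- The arm moves only by the tool arm_command, never from a script. Its argument "commands" is a list of rows, each an object of numbers: "grip": the opening, from 0 (shut) to 1 (fully open); "tx", "ty", "tz": the shift along the world's x, y, z in m; "yaw": the turn about the world's z in rad. In form: [{"grip": .., "tx": .., "ty": .., "tz": .., "yaw": ..}, ...]. A call has 1 to 12 rows; each row shifts and turns the commanded pose from where the row before left it; what a row does not reach is not made up. A row lasts 1/10 s, in which the tool goes at most 50 mm and 8.59 degrees, less where a joint would pass 70% of its speed; a pose out of reach is approached as far as the arm can. A call is refused whole if a number of a shift passes 0.05 or a number of a turn 0.15, either way. A call with a gripper value outside its range is refused whole. The fingers move at their own pace and stop on an object; the grip force is fixed at half the most. Time passes only in rows, so rows that do not move let the fingers close. It gives the time, the measured TCP pose, the force, the opening and the grip force at its end, in the units of the state.
- status.read_state(): the state, without advancing time (a new reading comes with each control period).
- cams.grab_frame(name): name is "scene" or "top" or "wrist"; returns (picture, depth): 400x640x3 uint8, red, green, blue; 400x640 float32, m along the optical axis (not along the pixel's ray), 0 where there is no reading.
- cams.camera_params(name): a dict with "fov_y" (degrees; the focal length in pixels is half the picture's height over the tangent of half this angle, whatever the lens; pixels are square), "cx", "cy" (the principal point, pixels), "position" and "attitude" of the camera in the world. Camera axes: x right, y up, looking along -z (the intrinsics and any distortion apply to the point x, -y, -z); pixel columns grow to the right and rows downward; lengths in m; the calibration is good to about 2 mm. The wrist camera is an equidistant fisheye: a pixel r from the principal point sees the ray r / f radians off the axis. A picture is of the moment at which its call begins: read the wrist's pose just before it. camera_params takes no time and is no camera call; for the wrist camera it gives the pose at the moment of the call.
- ctrl.hand_in(): hands the job in; it is judged then, once.
The state is a dict: "time_s": time; "qpos": joint angles; "qvel": joint speeds; "tau": joint torques, N m; "tcp_pos": TCP position; "eef_rot": TCP orientation; "contact_force": force on the tool from outside, world axes, zero at the start; "ft_torque": the same for the moment, N m; "gripper_width": finger opening in m; "grip_force": force on a finger pad.
Only numpy, scipy, OpenCV 4.12 (cv2) and the standard library are available. Lean on these libraries where they do the work, as an engineer would, in place of code of your own. Each camera call takes 0.05 s, during which the arm holds its last target. There are 200 camera calls.

## Working session

There is one attempt and no reset: what is moved stays moved. The work goes in short steps, Python scripts to look and compute and a tool call to move; the robot and the scene stay as the last step left them, time stands still between calls to the robot, and variables do not carry over. Pictures are saved under pics/ and viewed, at most 10 in all, crops included, and the job is handed in when it is done.

Besides the shell and the picture viewer there is one more tool, called after ">>>" by a JSON object that holds its "method" and its "body", one argument or row to a line. arm_command: Moves the arm, as the interface text tells. Its arguments: {"type":"object","properties":{"commands":{"type":"array","items":{"type":"object","properties":{"grip":{"type":"number"},"tx":{"type":"number"},"ty":{"type":"number"},"tz":{"type":"number"},"yaw":{"type":"number"}}}}},"required":["commands"]}

```bash
mkdir -p pics; cat > h.py <<'E'
import numpy as np, cv2
from plant import status, cams, ctrl
from scipy.spatial.transform import Rotation as R
def rot(a):
    a=np.array(a,float)
    if a.shape==(3,3): return a
    if a.shape==(4,): print('quat?',a)
    return R.from_euler('xyz',a,degrees=True).as_matrix()
def cloud(name):
    im,d=cams.grab_frame(name); p=cams.camera_params(name)
    f=200/np.tan(np.radians(p['fov_y'])/2)
    v,u=np.mgrid[:400,:640]
    P=np.stack([(u-p['cx'])/f*d,-(v-p['cy'])/f*d,-d],-1)
    W=P@rot(p['attitude']).T+np.array(p['position'])
    W[d==0]=np.nan
    return im,W
E
python3 - <<'E'
from h import *
for n in ['top','scene']:
    print(cams.camera_params(n))
    im,W=cloud(n); cv2.imwrite(f'pics/{n}0.png',im[...,::-1]); np.savez(f'{n}0.npz',im=im,W=W)
print(status.read_state())
E
```

```text
{'fov_y': 55.86372843265855, 'cx': 326.0485211937827, 'cy': 199.99405735248698, 'position': array([ 0.31509484, -0.00682282,  1.187279  ]), 'attitude': array([ 13.05522136,  -0.18277544, -85.68744993])}
{'fov_y': 51.806857872225905, 'cx': 318.0463639797674, 'cy': 203.77750684042388, 'position': array([ 1.12181004, -0.85131894,  0.73694958]), 'attitude': array([58.08581071, -0.47173215, 33.44474571])}
{'time_s': 0.1, 'qpos': array([-76.63292605,  24.4442039 ,   4.23193803,  92.04739203,
        -1.9542904 ,  63.64367988,  -3.84401823]), 'qvel': array([ 0.06468649, -0.02088026, -0.13372141, -0.04499351,  0.07600971,
        0.03394369,  0.06138387]), 'tau': array([ 6.46860412e-03, -9.37459230e+01,  3.67524952e+00, -4.55045915e+01,
       -4.87818907e-02,  1.67950604e-02,  6.01889406e-05]), 'tcp_pos': array([0.25200833, 0.62577689, 0.20487669]), 'eef_rot': array([-1.79937009e+02,  3.99843186e-03,  1.58065294e+02]), 'contact_force': array([ 0.89698165, -0.29759576, -0.33354479]), 'ft_torque': array([ 0.04765692,  0.02420539, -0.04877824]), 'grip_force': 0.0, 'gripper_width': 0.09402717543300344}
```

View pics/top0.png

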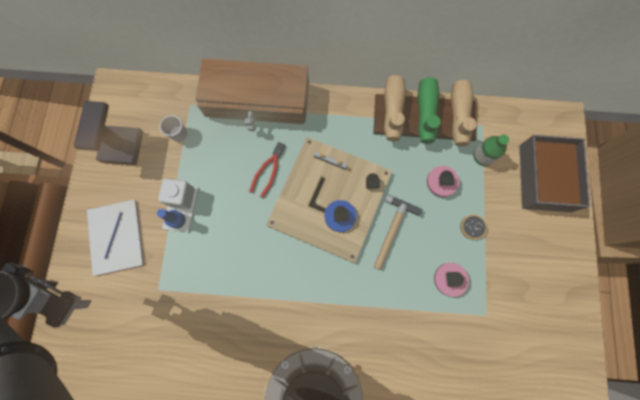

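View pics/scene0.png

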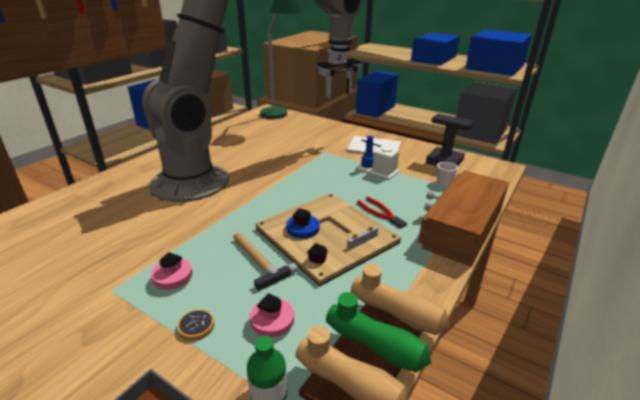

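The top picture shows the board centred near (330,200) and the blue disc at (341,216). The slot's corner is near (313,205), the second leg runs to about (323,180), and the stop bar is at (332,160). Next I'll measure the board's pose and the disc.

```bash
cat > m.py <<'E'
from h import *
from scipy.optimize import least_squares
def uvproj(X,p):
    f=200/np.tan(np.radians(p['fov_y'])/2)
    c=(X-np.array(p['position']))@rot(p['attitude']); return np.stack([p['cx']+f*c[:,0]/-c[:,2],p['cy']-f*c[:,1]/-c[:,2]],-1)
def onplane(uv,z,p):
    f=200/np.tan(np.radians(p['fov_y'])/2); uv=np.asarray(uv,float).reshape(-1,2)
    r=np.stack([(uv[:,0]-p['cx'])/f,-(uv[:,1]-p['cy'])/f,-np.ones(len(uv))],-1)@rot(p['attitude']).T
    o=np.array(p['position']); return o+r*((z-o[2])/r[:,2])[:,None]
def disc(im,p,roi):
    x0,y0,x1,y1=roi
    h=cv2.cvtColor(im,cv2.COLOR_RGB2HSV)
    m=np.zeros((400,640),np.uint8); m[y0:y1,x0:x1]=((h[...,0]>105)&(h[...,0]<130)&(h[...,1]>130)&(h[...,2]>50))[y0:y1,x0:x1]
    c=max(cv2.findContours(m,cv2.RETR_EXTERNAL,cv2.CHAIN_APPROX_NONE)[0],key=cv2.contourArea)
    return onplane(c.reshape(-1,2),0.046,p)
def circ(P):
    r=least_squares(lambda q:np.hypot(P[:,0]-q[0],P[:,1]-q[1])-q[2],[*P[:,:2].mean(0),.05],loss='soft_l1',f_scale=.002).x
    return r
E
python3 - <<'E'
from m import *
p=cams.camera_params('top'); D=np.load('top0.npz'); im,W=D['im'],D['W']
print('disc',circ(disc(im,p,(290,180,390,250))))
z=W[...,2]
# bench check & board mask from depth
print('bench z',np.nanmedian(W[250:290,200:300,2]),'board z',np.nanmedian(W[225:240,295:315,2]))
h=cv2.cvtColor(im,cv2.COLOR_RGB2HSV)
m=np.zeros((400,640),np.uint8); m[130:265,262:396]=((z>.013)&(z<.1))[130:265,262:396]
m=cv2.morphologyEx(m,cv2.MORPH_OPEN,np.ones((9,9)))
c=max(cv2.findContours(m,cv2.RETR_EXTERNAL,cv2.CHAIN_APPROX_NONE)[0],key=cv2.contourArea)
P=onplane(c.reshape(-1,2),.024,p)[:,:2].astype(np.float32)
print('rect',cv2.minAreaRect(P))
# slot pixels: dark, near board centre
s=np.zeros_like(m); s[172:216,300:330]=(im.max(2)<70)[172:216,300:330]
vv,uu=np.nonzero(s); S=onplane(np.stack([uu,vv],-1),.02,p)[:,:2]
print(len(S))
big=cv2.resize(im[120:280,240:420],None,fx=4,fy=4,interpolation=cv2.INTER_CUBIC)[:600]
b=cv2.minAreaRect(P)
cv2.imwrite('pics/crop.png',big[...,::-1])
np.save('S.npy',S)
sp=np.zeros_like(m); sp[165:200,360:390]=(im.max(2)<70)[165:200,360:390]
E
```

```text
disc [ 0.56395593 -0.06134637  0.00222858]
bench z 0.0024448685882508814 board z 0.0249326370211983
rect ((0.5962123870849609, -0.001456141471862793), (0.3000507354736328, 0.3210512697696686), 71.32865142822266)
49
```

View pics/crop.png

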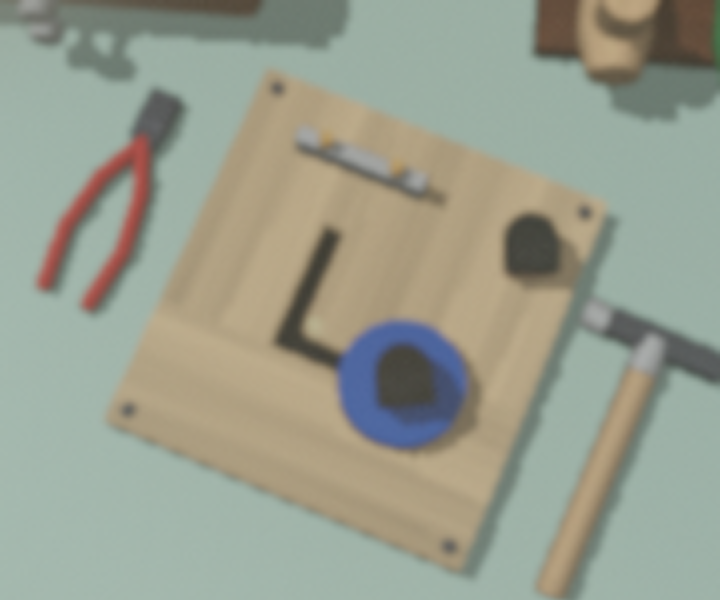

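The crop shows the disc centred near crop (403,384), which is (340.8,216) in the full frame. The L slot and stop match jig yaw ≈ -18.7°, with jig +y to the left and +x up. The board comes out at 300×321 mm, as it should, but the disc fit's 2 mm radius is wrong, so I'll redo it from the right contour.

```bash
cat >> m.py <<'E'
C=np.array([.5962,-.0015]); A=np.radians(-18.67); X=np.array([np.cos(A),np.sin(A)]); Y=np.array([-X[1],X[0]])
J=lambda P:np.stack([(np.asarray(P)[...,:2]-C)@X,(np.asarray(P)[...,:2]-C)@Y],-1)*1000
Wd=lambda x,y:C+x/1000*X+y/1000*Y
def disc(im,p,roi):
    x0,y0,x1,y1=roi; a=im.astype(int)
    m=np.zeros((400,640),np.uint8); m[y0:y1,x0:x1]=((a[...,2]-a[...,0])>35)[y0:y1,x0:x1]
    c=max(cv2.findContours(m,cv2.RETR_EXTERNAL,cv2.CHAIN_APPROX_NONE)[0],key=cv2.contourArea)
    return onplane(c.reshape(-1,2),0.046,p)
E
python3 - <<'E'
from m import *
p=cams.camera_params('top'); D=np.load('top0.npz'); im=D['im']
r=circ(disc(im,p,(290,180,390,250))); print(r,J(r[:2]), J(onplane([340.8,216],.046,p)))
print('slot px corner,end',J(onplane([[240+290/4,120+337/4],[240+334/4,120+232/4]],.02,p)))
print('spare',J(onplane([373,186],.03,p)),'start',Wd(-45,-140),'corner',Wd(-45,45),'end',Wd(45,45))
E
```

```text
[ 0.53388311 -0.03672199  0.04684758] [-47.76249446 -53.31723082] [[-48.32844227 -56.54193284]]
slot px corner,end [[-43.49437167  41.32423606]
 [ 49.75269906  43.16531327]]
spare [[  84.27507457 -113.14521193]] start [ 0.50875161 -0.11972766] corner [0.56797325 0.05553728] end [0.65323728 0.02672675]
```

>>> {"method": "arm_command", "body": {
  "commands": [
    {"grip": 0,"tx": 0.013,"ty": -0.037,"yaw": 0.057},
    {"grip": 0,"tx": 0.013,"ty": -0.037},
    {"grip": 0,"tx": 0.013,"ty": -0.037},
    {"grip": 0,"tx": 0.013,"ty": -0.037},
    {"grip": 0,"tx": 0.013,"ty": -0.037},
    {"grip": 0,"tx": 0.013,"ty": -0.037},
    {"grip": 0,"tx": 0.013,"ty": -0.037},
    {"grip": 0,"tx": 0.013,"ty": -0.037},
    {"grip": 0,"tx": 0.013,"ty": -0.037},
    {"grip": 0,"tx": 0.013,"ty": -0.037}
  ]
}}

```text
invalid input
```

>>> {"method": "arm_command", "body": {
  "commands": [
    {"grip": 0,"tx": 0.013,"ty": -0.037},
    {"grip": 0,"tx": 0.013,"ty": -0.037},
    {"grip": 0,"tx": 0.013,"ty": -0.037},
    {"grip": 0,"tx": 0.013,"ty": -0.037},
    {"grip": 0,"tx": 0.013,"ty": -0.037},
    {"grip": 0,"tx": 0.013,"ty": -0.037},
    {"grip": 0,"tx": 0.013,"ty": -0.037},
    {"grip": 0,"tx": 0.013,"ty": -0.037},
    {"grip": 0,"tx": 0.013,"ty": -0.037},
    {"grip": 0}
  ]
}}

```text
invalid input
```

>>> {"method": "arm_command", "body": {
  "commands": [
    {"grip": 0,"tx": 0.013,"ty": -0.037,"tz": 0,"yaw": 0.057},
    {"grip": 0,"tx": 0.013,"ty": -0.037,"tz": 0,"yaw": 0},
    {"grip": 0,"tx": 0.013,"ty": -0.037,"tz": 0,"yaw": 0},
    {"grip": 0,"tx": 0.013,"ty": -0.037,"tz": 0,"yaw": 0},
    {"grip": 0,"tx": 0.013,"ty": -0.037,"tz": 0,"yaw": 0},
    {"grip": 0,"tx": 0.013,"ty": -0.037,"tz": 0,"yaw": 0},
    {"grip": 0,"tx": 0.013,"ty": -0.037,"tz": 0,"yaw": 0},
    {"grip": 0,"tx": 0.013,"ty": -0.037,"tz": 0,"yaw": 0},
    {"grip": 0,"tx": 0.013,"ty": -0.037,"tz": 0,"yaw": 0},
    {"grip": 0,"tx": 0.013,"ty": -0.037,"tz": 0,"yaw": 0}
  ]
}}

```text
time_s: 1.1
tcp_pos: [0.3823, 0.2545, 0.2054]
eef_rot: [-180.0, -0.0, 161.3]
contact_force: [0.8, 0.6, 0.6]
gripper_width: 0.0174
grip_force: 0.0
```

>>> {"method": "arm_command", "body": {
  "commands": [
    {"grip": 0,"tx": 0.013,"ty": -0.037,"tz": 0,"yaw": 0},
    {"grip": 0,"tx": 0.013,"ty": -0.037,"tz": 0,"yaw": 0},
    {"grip": 0,"tx": 0.013,"ty": -0.037,"tz": 0,"yaw": 0},
    {"grip": 0,"tx": 0.013,"ty": -0.037,"tz": 0,"yaw": 0},
    {"grip": 0,"tx": 0.013,"ty": -0.037,"tz": 0,"yaw": 0},
    {"grip": 0,"tx": 0.013,"ty": -0.037,"tz": 0,"yaw": 0},
    {"grip": 0,"tx": 0.013,"ty": -0.037,"tz": 0,"yaw": 0},
    {"grip": 0,"tx": 0.013,"ty": -0.037,"tz": 0,"yaw": 0},
    {"grip": 0,"tx": 0.013,"ty": -0.037,"tz": 0,"yaw": 0},
    {"grip": 0,"tx": 0.012,"ty": -0.034,"tz": 0,"yaw": 0},
    {"grip": 0,"tx": 0,"ty": 0,"tz": 0,"yaw": 0}
  ]
}}

```text
time_s: 2.2
tcp_pos: [0.5116, -0.1154, 0.2054]
eef_rot: [-179.9, 0.0, 161.0]
contact_force: [0.1, 0.4, 0.6]
gripper_width: 0.0005
grip_force: 0.0
```

>>> {"method": "arm_command", "body": {
  "commands": [
    {"grip": 0,"tx": 0,"ty": 0,"tz": -0.04,"yaw": 0.005},
    {"grip": 0,"tx": 0,"ty": 0,"tz": -0.04,"yaw": 0},
    {"grip": 0,"tx": 0,"ty": 0,"tz": -0.03,"yaw": 0},
    {"grip": 0,"tx": 0,"ty": 0,"tz": 0,"yaw": 0}
  ]
}}

```text
time_s: 2.6
tcp_pos: [0.5086, -0.1101, 0.0923]
eef_rot: [-179.9, -0.3, 161.6]
contact_force: [1.0, 0.3, 0.7]
gripper_width: 0.0006
grip_force: 0.0
```

```bash
python3 - <<'E'
from m import *
for n in ['wrist','top']:
    im,_=cams.grab_frame(n); cv2.imwrite(f'pics/{n}1.png',im[...,::-1])
s=status.read_state(); print(s['tcp_pos'],J(s['tcp_pos']))
E
```

```text
[ 0.51100294 -0.11081294  0.09592478] [ -45.72089054 -130.83370388]
```

View pics/wrist1.png

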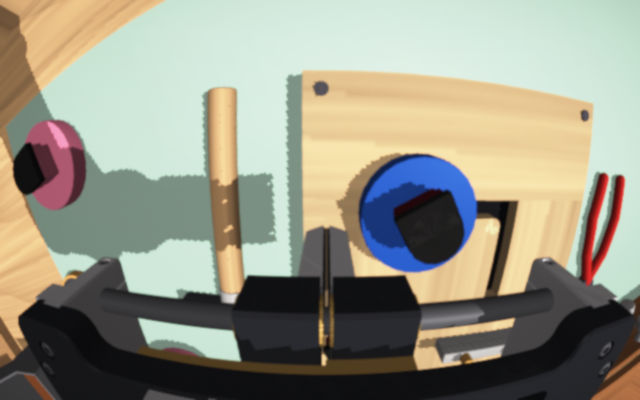

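The wrist view shows the closed fingers at (325,240), between the disc's rim (about x=360) and the board's edge (300), clear of the hammer handle at (222,190). It's safe to descend.

>>> {"method": "arm_command", "body": {
  "commands": [
    {"grip": 0,"tx": 0,"ty": 0,"tz": -0.02,"yaw": 0},
    {"grip": 0,"tx": 0,"ty": 0,"tz": -0.02,"yaw": 0},
    {"grip": 0,"tx": 0,"ty": 0,"tz": -0.012,"yaw": 0},
    {"grip": 0,"tx": 0,"ty": 0,"tz": -0.008,"yaw": 0},
    {"grip": 0,"tx": 0,"ty": 0,"tz": -0.004,"yaw": 0},
    {"grip": 0,"tx": 0,"ty": 0,"tz": 0,"yaw": 0},
    {"grip": 0,"tx": 0,"ty": 0,"tz": 0,"yaw": 0}
  ]
}}

```text
time_s: 3.4
tcp_pos: [0.5115, -0.111, 0.0321]
eef_rot: [180.0, 0.0, 161.6]
contact_force: [-0.2, 0.4, 0.2]
gripper_width: 0.0004
grip_force: 0.0
```

>>> {"method": "arm_command", "body": {
  "commands": [
    {"grip": 0,"tx": 0.0016,"ty": 0.0047,"tz": 0,"yaw": 0},
    {"grip": 0,"tx": 0.0016,"ty": 0.0047,"tz": 0,"yaw": 0},
    {"grip": 0,"tx": 0.0016,"ty": 0.0047,"tz": 0,"yaw": 0},
    {"grip": 0,"tx": 0.0016,"ty": 0.0047,"tz": 0,"yaw": 0},
    {"grip": 0,"tx": 0.0016,"ty": 0.0047,"tz": 0,"yaw": 0},
    {"grip": 0,"tx": 0.0016,"ty": 0.0047,"tz": 0,"yaw": 0},
    {"grip": 0,"tx": 0.0016,"ty": 0.0047,"tz": 0,"yaw": 0},
    {"grip": 0,"tx": 0.0016,"ty": 0.0047,"tz": 0,"yaw": 0},
    {"grip": 0,"tx": 0.0016,"ty": 0.0047,"tz": 0,"yaw": 0},
    {"grip": 0,"tx": 0.0016,"ty": 0.0047,"tz": 0,"yaw": 0},
    {"grip": 0,"tx": 0.0016,"ty": 0.0047,"tz": 0,"yaw": 0},
    {"grip": 0,"tx": 0.0016,"ty": 0.0047,"tz": 0,"yaw": 0}
  ]
}}

```text
time_s: 4.6
tcp_pos: [0.5304, -0.0541, 0.0315]
eef_rot: [-180.0, -0.0, 161.6]
contact_force: [-1.5, -4.9, 3.7]
gripper_width: 0.0002
grip_force: 2.3
```

>>> {"method": "arm_command", "body": {
  "commands": [
    {"grip": 0,"tx": 0.0016,"ty": 0.0047,"tz": 0,"yaw": 0},
    {"grip": 0,"tx": 0.0016,"ty": 0.0047,"tz": 0,"yaw": 0},
    {"grip": 0,"tx": 0.0016,"ty": 0.0047,"tz": 0,"yaw": 0},
    {"grip": 0,"tx": 0.0016,"ty": 0.0047,"tz": 0,"yaw": 0},
    {"grip": 0,"tx": 0.0016,"ty": 0.0047,"tz": 0,"yaw": 0},
    {"grip": 0,"tx": 0.0016,"ty": 0.0047,"tz": 0,"yaw": 0}
  ]
}}

```text
time_s: 5.2
tcp_pos: [0.54, -0.0259, 0.0314]
eef_rot: [-180.0, -0.0, 161.6]
contact_force: [-0.9, -4.3, 3.3]
gripper_width: 0.0001
grip_force: 2.3
```

```bash
python3 - <<'E'
from m import *
im,_=cams.grab_frame('wrist'); cv2.imwrite('pics/wrist2.png',im[...,::-1])
s=status.read_state(); print(s['tcp_pos'],J(s['tcp_pos']),s['contact_force'])
E
```

```text
[ 0.54033605 -0.02495281  0.03142052] [-45.41663509 -40.10167241] [ 0.88101768 -2.76966611  1.40259693]
```

View pics/wrist2.png

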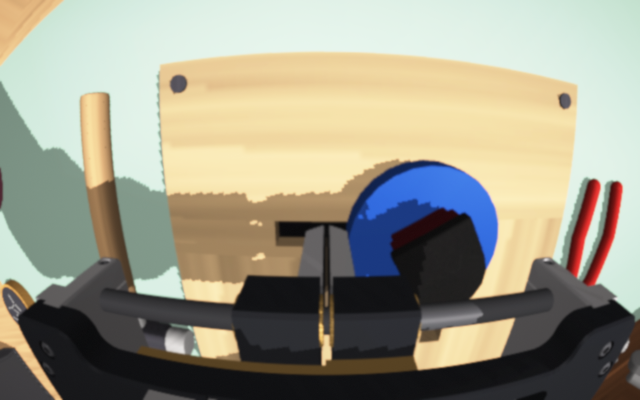

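The disc is riding along the slot ahead of the fingers at about 4 N, with the heel well clear. I'll continue to the corner.

>>> {"method": "arm_command", "body": {
  "commands": [
    {"grip": 0,"tx": 0.001,"ty": 0.0028,"tz": 0,"yaw": 0},
    {"grip": 0,"tx": 0.001,"ty": 0.0028,"tz": 0,"yaw": 0},
    {"grip": 0,"tx": 0.001,"ty": 0.0028,"tz": 0,"yaw": 0},
    {"grip": 0,"tx": 0.001,"ty": 0.0028,"tz": 0,"yaw": 0},
    {"grip": 0,"tx": 0.001,"ty": 0.0028,"tz": 0,"yaw": 0},
    {"grip": 0,"tx": 0.001,"ty": 0.0028,"tz": 0,"yaw": 0},
    {"grip": 0,"tx": 0.001,"ty": 0.0028,"tz": 0,"yaw": 0},
    {"grip": 0,"tx": 0,"ty": 0,"tz": 0,"yaw": 0}
  ]
}}

```text
time_s: 6.05
tcp_pos: [0.5472, -0.006, 0.0315]
eef_rot: [180.0, 0.0, 161.7]
contact_force: [-1.2, -0.1, 0.1]
gripper_width: 0.0007
grip_force: 0.0
```

>>> {"method": "arm_command", "body": {
  "commands": [
    {"grip": 0,"tx": 0.0006,"ty": 0.0019,"tz": 0,"yaw": 0},
    {"grip": 0,"tx": 0.0006,"ty": 0.0019,"tz": 0,"yaw": 0}
  ]
}}

```text
time_s: 6.25
tcp_pos: [0.5481, -0.0029, 0.0315]
eef_rot: [-180.0, -0.0, 161.6]
contact_force: [-2.5, -2.4, 0.5]
gripper_width: 0.0007
grip_force: 1.5
```

>>> {"method": "arm_command", "body": {
  "commands": [
    {"grip": 0,"tx": 0.0003,"ty": 0.0009,"tz": 0,"yaw": 0}
  ]
}}

```text
time_s: 6.35
tcp_pos: [0.5484, -0.002, 0.0314]
eef_rot: [-180.0, -0.0, 161.6]
contact_force: [-1.9, -7.1, 1.1]
gripper_width: 0.0006
grip_force: 3.7
```

>>> {"method": "arm_command", "body": {
  "commands": [
    {"grip": 0,"tx": 0.0003,"ty": 0.0009,"tz": 0,"yaw": 0},
    {"grip": 0,"tx": 0,"ty": 0,"tz": 0,"yaw": 0}
  ]
}}

```text
time_s: 6.55
tcp_pos: [0.5484, -0.002, 0.0314]
eef_rot: [-179.9, -0.0, 161.6]
contact_force: [-2.4, -7.5, 1.5]
gripper_width: 0.0007
grip_force: 3.8
```

>>> {"method": "arm_command", "body": {
  "commands": [
    {"grip": 0,"tx": 0.0003,"ty": 0.0009,"tz": 0,"yaw": 0},
    {"grip": 0,"tx": 0,"ty": 0,"tz": 0,"yaw": 0}
  ]
}}

```text
time_s: 6.75
tcp_pos: [0.5484, -0.0019, 0.0314]
eef_rot: [-179.9, -0.0, 161.5]
contact_force: [-3.8, -11.0, 3.2]
gripper_width: 0.0001
grip_force: 5.9
```

>>> {"method": "arm_command", "body": {
  "commands": [
    {"grip": 0,"tx": 0.0003,"ty": 0.0009,"tz": 0,"yaw": 0},
    {"grip": 0,"tx": 0,"ty": 0,"tz": 0,"yaw": 0}
  ]
}}

```text
time_s: 6.95
tcp_pos: [0.5484, -0.0017, 0.0314]
eef_rot: [-179.9, -0.0, 161.5]
contact_force: [-5.4, -15.1, 4.9]
gripper_width: 0.0005
grip_force: 8.0
```

The force rises with no motion, and the tip is at jig y=-15.5, where the pin should meet the corner wall. Backing off and going round to the -x side.

>>> {"method": "arm_command", "body": {
  "commands": [
    {"grip": 0,"tx": -0.0028,"ty": -0.0082,"tz": 0,"yaw": 0},
    {"grip": 0,"tx": -0.0028,"ty": -0.0082,"tz": 0,"yaw": 0},
    {"grip": 0,"tx": -0.0142,"ty": 0.0048,"tz": 0,"yaw": 0},
    {"grip": 0,"tx": -0.0142,"ty": 0.0048,"tz": 0,"yaw": 0},
    {"grip": 0,"tx": -0.0142,"ty": 0.0048,"tz": 0,"yaw": 0},
    {"grip": 0,"tx": -0.0142,"ty": 0.0048,"tz": 0,"yaw": 0},
    {"grip": 0,"tx": -0.0142,"ty": 0.0048,"tz": 0,"yaw": 0},
    {"grip": 0,"tx": 0,"ty": 0,"tz": 0,"yaw": 0}
  ]
}}

```text
time_s: 7.75
tcp_pos: [0.4712, 0.0088, 0.0315]
eef_rot: [180.0, -0.1, 161.7]
contact_force: [-0.2, 0.1, -0.8]
gripper_width: 0.0005
grip_force: 0.0
```

```bash
python3 - <<'E'
from m import *
im,_=cams.grab_frame('top'); p=cams.camera_params('top'); cv2.imwrite('pics/top2.png',cv2.resize(im[120:270,240:420],None,fx=4,fy=4)[...,::-1])
s=status.read_state(); print(s['tcp_pos'],J(s['tcp_pos']))
r=circ(disc(im,p,(270,160,390,250))); print(r,J(r[:2]))
E
```

```text
[0.47258584 0.00862841 0.03166928] [-120.35161501  -29.97555917]Traceback (most recent call last):
  File "<stdin>", line 4, in <module>
  File "m.py", line 25, in disc
    c=max(cv2.findContours(m,cv2.RETR_EXTERNAL,cv2.CHAIN_APPROX_NONE)[0],key=cv2.contourArea)
ValueError: max() iterable argument is empty
```

The arm hides the disc in the top view, but the force contact already fixes its position.

>>> {"method": "arm_command", "body": {
  "commands": [
    {"grip": 0,"tx": 0.004,"ty": 0.012,"tz": 0,"yaw": 0},
    {"grip": 0,"tx": 0.004,"ty": 0.012,"tz": 0,"yaw": 0},
    {"grip": 0,"tx": 0.004,"ty": 0.012,"tz": 0,"yaw": 0},
    {"grip": 0,"tx": 0.004,"ty": 0.012,"tz": 0,"yaw": 0},
    {"grip": 0,"tx": 0.004,"ty": 0.012,"tz": 0,"yaw": 0},
    {"grip": 0,"tx": 0.004,"ty": 0.012,"tz": 0,"yaw": 0},
    {"grip": 0,"tx": 0,"ty": 0,"tz": 0,"yaw": 0}
  ]
}}

```text
time_s: 8.5
tcp_pos: [0.4974, 0.0823, 0.0314]
eef_rot: [180.0, 0.0, 161.8]
contact_force: [0.1, -0.4, 0.0]
gripper_width: 0.0004
grip_force: 0.0
```

```bash
python3 - <<'E'
from m import *
im,_=cams.grab_frame('wrist'); cv2.imwrite('pics/wrist3.png',im[...,::-1])
s=status.read_state(); print(s['tcp_pos'],J(s['tcp_pos']),s['contact_force'])
E
```

```text
[0.49686748 0.08112417 0.03134759] [-120.55484532   46.47829356] [-0.38957948 -0.39024312  0.05701109]
```

View pics/wrist3.png

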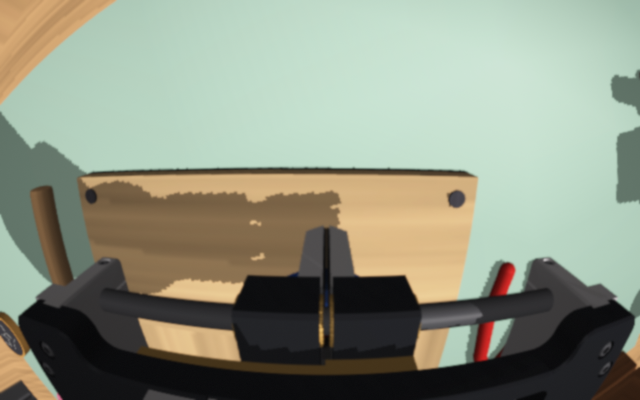

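The fingers are centred on the disc: a little blue shows on both sides of them near (295,275) and (358,275). Pushing along jig +x.

>>> {"method": "arm_command", "body": {
  "commands": [
    {"grip": 0,"tx": 0.0047,"ty": -0.0016,"tz": 0,"yaw": 0},
    {"grip": 0,"tx": 0.0047,"ty": -0.0016,"tz": 0,"yaw": 0},
    {"grip": 0,"tx": 0.0047,"ty": -0.0016,"tz": 0,"yaw": 0},
    {"grip": 0,"tx": 0.0047,"ty": -0.0016,"tz": 0,"yaw": 0},
    {"grip": 0,"tx": 0.0047,"ty": -0.0016,"tz": 0,"yaw": 0},
    {"grip": 0,"tx": 0.0047,"ty": -0.0016,"tz": 0,"yaw": 0},
    {"grip": 0,"tx": 0.0047,"ty": -0.0016,"tz": 0,"yaw": 0},
    {"grip": 0,"tx": 0.0047,"ty": -0.0016,"tz": 0,"yaw": 0},
    {"grip": 0,"tx": 0.0047,"ty": -0.0016,"tz": 0,"yaw": 0},
    {"grip": 0,"tx": 0.0047,"ty": -0.0016,"tz": 0,"yaw": 0}
  ]
}}

```text
time_s: 9.55
tcp_pos: [0.5442, 0.0641, 0.0314]
eef_rot: [-180.0, 0.0, 161.6]
contact_force: [-2.3, 1.0, 0.1]
gripper_width: 0.0004
grip_force: 1.5
```

```bash
python3 - <<'E'
from m import *
im,_=cams.grab_frame('wrist'); cv2.imwrite('pics/wrist4.png',im[...,::-1])
s=status.read_state(); print(s['tcp_pos'],J(s['tcp_pos']),s['contact_force'])
E
```

```text
[0.54497197 0.06386863 0.03154015] [-69.45791502  45.52984341] [-0.95339828  0.22881277  0.16525973]
```

View pics/wrist4.png

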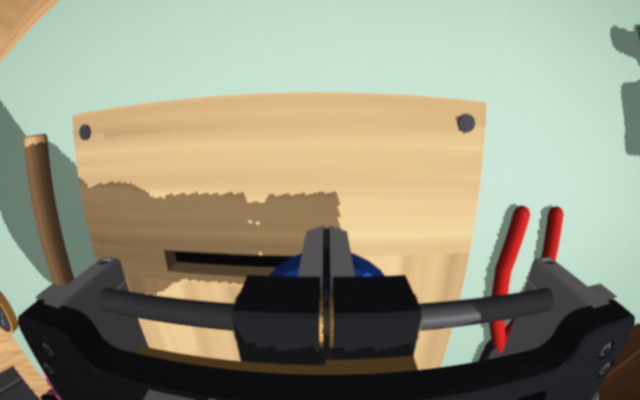

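The disc has turned the corner and is moving along the second leg, centred on the fingers at column 325.

>>> {"method": "arm_command", "body": {
  "commands": [
    {"grip": 0,"tx": 0.0047,"ty": -0.0016,"tz": 0,"yaw": 0},
    {"grip": 0,"tx": 0.0047,"ty": -0.0016,"tz": 0,"yaw": 0},
    {"grip": 0,"tx": 0.0047,"ty": -0.0016,"tz": 0,"yaw": 0},
    {"grip": 0,"tx": 0.0047,"ty": -0.0016,"tz": 0,"yaw": 0},
    {"grip": 0,"tx": 0.0047,"ty": -0.0016,"tz": 0,"yaw": 0},
    {"grip": 0,"tx": 0.0047,"ty": -0.0016,"tz": 0,"yaw": 0},
    {"grip": 0,"tx": 0.0047,"ty": -0.0016,"tz": 0,"yaw": 0},
    {"grip": 0,"tx": 0.0047,"ty": -0.0016,"tz": 0,"yaw": 0},
    {"grip": 0,"tx": 0.0047,"ty": -0.0016,"tz": 0,"yaw": 0},
    {"grip": 0,"tx": 0.0047,"ty": -0.0016,"tz": 0,"yaw": 0},
    {"grip": 0,"tx": 0,"ty": 0,"tz": 0,"yaw": 0}
  ]
}}

```text
time_s: 10.7
tcp_pos: [0.5917, 0.0479, 0.0316]
eef_rot: [180.0, 0.1, 161.6]
contact_force: [0.1, -0.1, 0.2]
gripper_width: 0.0003
grip_force: 0.0
```

>>> {"method": "arm_command", "body": {
  "commands": [
    {"grip": 0,"tx": 0.0019,"ty": -0.0006,"tz": 0,"yaw": 0},
    {"grip": 0,"tx": 0.0019,"ty": -0.0006,"tz": 0,"yaw": 0},
    {"grip": 0,"tx": 0,"ty": 0,"tz": 0,"yaw": 0}
  ]
}}

```text
time_s: 11.0
tcp_pos: [0.5947, 0.0471, 0.0315]
eef_rot: [180.0, 0.0, 161.6]
contact_force: [-1.2, 1.2, 1.4]
gripper_width: 0.0006
grip_force: 1.0
```

>>> {"method": "arm_command", "body": {
  "commands": [
    {"grip": 0,"tx": 0.001,"ty": -0.0003,"tz": 0,"yaw": 0},
    {"grip": 0,"tx": 0.001,"ty": -0.0003,"tz": 0,"yaw": 0},
    {"grip": 0,"tx": 0,"ty": 0,"tz": 0,"yaw": 0}
  ]
}}

```text
time_s: 11.3
tcp_pos: [0.5966, 0.0465, 0.0315]
eef_rot: [-180.0, 0.0, 161.6]
contact_force: [-2.2, 1.9, 2.6]
gripper_width: 0.0005
grip_force: 1.5
```

>>> {"method": "arm_command", "body": {
  "commands": [
    {"grip": 0,"tx": 0.001,"ty": -0.0003,"tz": 0,"yaw": 0},
    {"grip": 0,"tx": 0,"ty": 0,"tz": 0,"yaw": 0}
  ]
}}

```text
time_s: 11.5
tcp_pos: [0.5976, 0.0462, 0.0315]
eef_rot: [-180.0, 0.0, 161.6]
contact_force: [-3.3, 0.7, 1.9]
gripper_width: 0.0003
grip_force: 1.5
```

>>> {"method": "arm_command", "body": {
  "commands": [
    {"grip": 0,"tx": 0.001,"ty": -0.0003,"tz": 0,"yaw": 0},
    {"grip": 0,"tx": 0.001,"ty": -0.0003,"tz": 0,"yaw": 0},
    {"grip": 0,"tx": 0,"ty": 0,"tz": 0,"yaw": 0}
  ]
}}

```text
time_s: 11.8
tcp_pos: [0.5986, 0.0459, 0.0313]
eef_rot: [-180.0, -0.1, 161.6]
contact_force: [-8.8, 3.3, 6.2]
gripper_width: 0.0006
grip_force: 4.8
```

>>> {"method": "arm_command", "body": {
  "commands": [
    {"grip": 0,"tx": 0.001,"ty": -0.0003,"tz": 0,"yaw": 0},
    {"grip": 0,"tx": 0,"ty": 0,"tz": 0,"yaw": 0}
  ]
}}

```text
time_s: 12.0
tcp_pos: [0.5987, 0.0459, 0.0311]
eef_rot: [-180.0, -0.2, 161.6]
contact_force: [-14.5, 4.3, 10.3]
gripper_width: 0.0003
grip_force: 7.2
```

>>> {"method": "arm_command", "body": {
  "commands": [
    {"grip": 0,"tx": 0.001,"ty": -0.0003,"tz": 0,"yaw": 0},
    {"grip": 0,"tx": 0,"ty": 0,"tz": 0,"yaw": 0}
  ]
}}

```text
time_s: 12.2
tcp_pos: [0.5988, 0.0459, 0.031]
eef_rot: [-180.0, -0.3, 161.6]
contact_force: [-17.9, 5.8, 13.7]
gripper_width: 0.0003
grip_force: 9.7
```

The pin is against the end wall: the force rises with no motion. I'll retreat and look.

>>> {"method": "arm_command", "body": {
  "commands": [
    {"grip": 0,"tx": -0.0095,"ty": 0.0032,"tz": 0,"yaw": 0},
    {"grip": 0,"tx": -0.0142,"ty": 0.0048,"tz": 0,"yaw": 0},
    {"grip": 0,"tx": -0.0142,"ty": 0.0048,"tz": 0,"yaw": 0},
    {"grip": 0,"tx": -0.0142,"ty": 0.0048,"tz": 0,"yaw": 0},
    {"grip": 0,"tx": 0,"ty": 0,"tz": 0.03,"yaw": 0},
    {"grip": 0,"tx": 0,"ty": 0,"tz": 0.04,"yaw": 0},
    {"grip": 0,"tx": 0,"ty": 0,"tz": 0.04,"yaw": 0},
    {"grip": 0,"tx": 0,"ty": 0,"tz": 0.04,"yaw": 0},
    {"grip": 0,"tx": -0.01,"ty": 0.04,"tz": 0.02,"yaw": 0},
    {"grip": 0,"tx": -0.01,"ty": 0.04,"tz": 0,"yaw": 0},
    {"grip": 0,"tx": -0.01,"ty": 0.04,"tz": 0,"yaw": 0},
    {"grip": 0,"tx": -0.01,"ty": 0.04,"tz": 0,"yaw": 0}
  ]
}}

```text
time_s: 13.4
tcp_pos: [0.5094, 0.2242, 0.2021]
eef_rot: [179.9, 0.1, 161.6]
contact_force: [1.1, 0.9, 0.8]
gripper_width: 0.0004
grip_force: 0.0
```

>>> {"method": "arm_command", "body": {
  "commands": [
    {"grip": 0,"tx": -0.01,"ty": 0.04,"tz": 0,"yaw": 0},
    {"grip": 0,"tx": -0.01,"ty": 0.04,"tz": 0,"yaw": 0},
    {"grip": 0,"tx": -0.01,"ty": 0.04,"tz": 0,"yaw": 0},
    {"grip": 0,"tx": -0.01,"ty": 0.04,"tz": 0,"yaw": 0},
    {"grip": 0,"tx": -0.01,"ty": 0.04,"tz": 0,"yaw": 0},
    {"grip": 0,"tx": 0,"ty": 0,"tz": 0,"yaw": 0},
    {"grip": 0,"tx": 0,"ty": 0,"tz": 0,"yaw": 0}
  ]
}}

```text
time_s: 14.1
tcp_pos: [0.4594, 0.4232, 0.2012]
eef_rot: [180.0, 0.0, 161.7]
contact_force: [0.7, -1.7, 0.1]
gripper_width: 0.0005
grip_force: 0.0
```

```bash
python3 - <<'E'
from m import *
im,_=cams.grab_frame('top'); p=cams.camera_params('top'); cv2.imwrite('pics/top3.png',cv2.resize(im[120:270,240:420],None,fx=4,fy=4)[...,::-1])
r=circ(disc(im,p,(270,140,390,250))); print(r,J(r[:2]))
s=status.read_state(); print(s['time_s'],s['tcp_pos'],s['contact_force'])
E
```

```text
[0.65365636 0.02846647 0.04750592] [44.84011304 46.78233321]
14.15 [0.45993225 0.42204578 0.20141551] [-0.86496235 -0.41364976 -0.11561571]
```

View pics/top3.png

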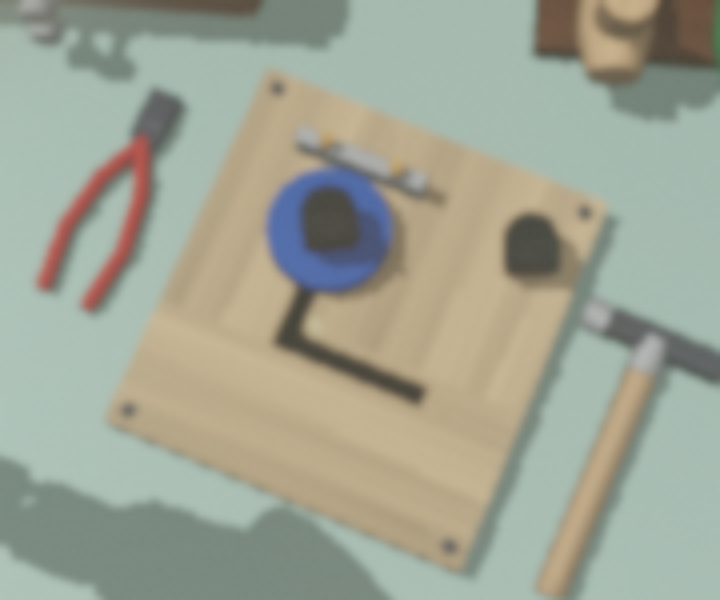

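The disc is at jig (44.8, 46.8), about 2 mm from home, lying against the stop at crop (331,230). The spare heel, hammer and nippers look the same as before, and the arm is clear. Handing in.

```bash
python3 -c "
from plant import ctrl; print(ctrl.hand_in())"
```

```text
the job is handed in; nothing more can be done
None
```

I pushed the blue carrier to the corner and then home at the stop, measured about 2 mm from the home point, with no sign of the heel or anything else being disturbed, and handed the job in at about 14 s; the hand-in returned no verdict.

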